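# Run the hanger ring round the bent display rail and latch it at the stop

## Task

Slide the wooden hanger ring along the bent wire display rail, gently round both bends, and push it on under the sprung latch until it sits against the end stop with the latch dropped behind it. The wire must not be strained on the way, so ease the ring round with light force, and leave everything else on the table where it is; then let go of the ring.

Things in the scene. Friction and masses are not known exactly. Their poses are not given: they have to be found in the camera images.
- rail: fixed rail: board 170x380x15 mm with a bent steel wire 6 mm thick, its axis level at z=115. Origin: under the board, 10 mm left of its centre; x away from robot, y left at yaw 0. Ring's route: far leg at x=+45 (from y=+145 toward -y), bend of 60 deg, middle leg slanting to -x and -y, opposite bend of 60 deg, near leg at x=-45 on to -y. The wire is stiff; over 15 N from ring on rail spoils it.
- far_leg (a point): a point on the wire axis of the far leg, at rail x=+45, y=+70, z=115 mm. Hand-bent wire: both bends (22 mm radius on the axis) sit together up to 28 mm either way along y from the drawing, where the straight legs' axes would meet in corners at y=+26 (first bend, x=+45) and y=-26 (second, x=-45); the first arc is drawn from y=+38.7 on. Not measured: find it by touch or sight.
- ring_center (a point): centre of the wooden hanger ring threaded on the wire: outside diameter 36, bore 10, 12 mm long along the wire, so 2 mm play all round; brass hook below, to 43 mm under the centre. Its y axis is the bore; hanging free, the centre is 2 mm below the wire axis. Starts on the far leg, 95 to 125 mm in rail y. Weighs 35 to 70 g. Grip its sides from above, fingers either side of the wire.
- home (a point): where the ring's centre must end (on the wire axis, near leg, rail x=-45, y=-112, z=115 mm): the ring then touches the stop, a collar 24 mm in diameter with its face at y=-118. Behind the stop a 12 mm wide post stands at rail y=-185 to -196, up to 36 mm above the wire axis; wire ends bend down to the board at y=+-160.
- latch (a joint): sprung latch over the near leg: 8 mm wide arm 26 mm above the wire axis, hinged at rail y=-170, reaching to y=-67; 0 rad = down, grows as it lifts (to 0.6). A ramp (y=-67 to -98) leads to a tooth at y=-98 to -103.5 reaching to 11 mm above the axis. A ring pushed along the wire lifts it at a few N and the tooth drops behind it once home.
- staples: bystander: card box of staples 36x52x18 mm lying on the rail's board; origin at its underside. Leave alone.
- eraser: bystander: white eraser 22x55x12 mm in a sleeve, lying on the rail's board; origin at its underside. Leave alone.
- tape_roll: bystander: roll of brown paper tape, 68x73x24 mm, flat on the table; origin at its underside. Leave alone.
- clip: bystander: black fold-back clip 32x48x13 mm on the table; origin at its underside. Leave alone.
- stapler: bystander: desk stapler 34x146x46 mm on the table behind the rail; origin at its underside. Leave alone.

How it is judged:
By the outcome, as a careful person would: the job done as asked, in the order asked, and still so for the second after the job is handed in, with the robot touching nothing.
It also fails if it takes over 61 s, if anything falls off the work surface, if the arm or the gripper's body presses on something with over 40 N, if the wrist force passes 120 N, or if a joint passes its speed limit or range.

## Robot

A 6-joint arm with a two-finger parallel gripper is mounted at the origin on the work surface; the furniture and walls round the work are solid. World frame = base frame: x ahead of the robot, y to its left, z up, the work surface at z = 0. Lengths are in m, angles in rad, forces in N, time in s.
With the tool pointing down it reaches from about 0.25 to 0.775 m from the base axis. Payload 4 kg.
Tool frame: the origin (TCP) lies at the centre of the arm's flange, where the gripper is bolted on; the fingertips stand 199 mm ahead of it and the grasp point (between the pads) lies 180 mm ahead of it (robot.tcp_to_tips is the z of the fingertips in the tool frame, in m); z points along the fingers, y is the line along which they close (so a half turn about z gives the same grasp; the last joint's range is limited). The gripper opens to 94 mm and grips with 3 to 60 N. Pads are 16 mm wide; open, the fingers measure 119 mm over their backs; the gripper's body (75 mm by 177 mm) begins 78 mm behind the grasp point.
Start: joints at [-1.291, 0.087, 1.371, -0, 1.684, -0.103], TCP at [0.205, -0.51, 0.405] pointing down, gripper open.
Joint ranges: [-3.1, 3.1], [-0.76, 2.03], [0.27, 2.55], [-1.08, 4.22], [0.17, 2.65], [-2.57, 2.57]. Speed limits (rad/s): [2.79, 2.79, 3.14, 3.14, 3.14, 3.14].

## Interface

Orientations are given as [roll, pitch, yaw] about the fixed x, y, z axes, in that order (R = Rz(yaw) Ry(pitch) Rx(roll)).
In Python, from bench import robot gives the robot as it stands.
- The arm moves only by the tool play_rows, never from a script. Its arguments are lists of equal length, an entry for each row: "translation": the shift along the tool's x, y, z scaled (see below), a list of three; "twist": the turn, a rotation vector about the tool's x, y, z scaled (see below), a list of three; "gripper": the opening, from -1 (shut) to 1 (fully open). A call has 1 to 8 rows; each row shifts and turns the commanded pose from where the row before left it, along the tool's axes as they then stand; what a row does not reach is not made up. The controller multiplies each number of a shift by 0.04 m and each number of a turn by 0.1 rad. A row lasts 1/10 s, in which the tool goes at most 50 mm and 8.59 degrees, less where a joint would pass 70% of its speed; a pose out of reach is approached as far as the arm can. A call with a number of a shift or a turn outside -1 to 1 is refused whole. A call with a gripper value outside its range is refused whole. The fingers move at their own pace and stop on an object; the grip force is fixed at half the most. Time passes only in rows, so rows that do not move let the fingers close. It gives the time, the measured TCP pose, the force, the opening and the grip force at its end, in the units of the state.
- robot.get_obs(): the state, without advancing time (a new reading comes with each control period).
- robot.snapshot(name): name is "side" or "top" or "wrist"; returns the picture (400x640x3 uint8, red, green, blue); there is no depth.
- robot.camera_model(name): a dict with "camera_matrix" (3x3 intrinsics, pixels), "k1" (the pictures are not rectified: a ray, as slopes to the right and down, at radius r is drawn at 1 + k1 r^2 times it, then the intrinsics apply), "rvec" (rotation vector, rad) and "tvec" (3), from world to camera coordinates, as OpenCV has them. Camera axes: x right, y down, z forward; pixel columns grow to the right and rows downward; lengths in m; the calibration is good to about 2 mm. A picture is of the moment at which its call begins: read the wrist's pose just before it. camera_model takes no time and is no camera call; for the wrist camera it gives the pose at the moment of the call.
- robot.close_job(): hands the job in; it is judged then, once.
Trained networks look in the newest picture that a camera, given by its name, has taken for a name from the list of things; names that differ only in an ending like _2 or _b are one class to them, and where a whole thing is asked for, a point or a joint stands for the part that bears it (a point fixed in the world has none). Each returns a list of dicts, best first, with "score" (0 to 1); they miss things now and then, are a little off and sometimes report something else, mostly with a low value. They report only what shows in the picture. A call takes as long as a camera call.
- robot.recognise(name, camera): "centre" ([x, y, z] in m, in world coordinates, good to about 4 mm: the middle of the surface that is visible of it).
- robot.spot_point(name, camera): "centre" ([x, y, z] in m, in world coordinates, good to about 4 mm: a listed point, or the origin of a listed thing).
The state is a dict: "time": time; "joint_positions": joint angles; "qvel": joint speeds; "joint_torque": joint torques, N m; "tool_pos": TCP position; "ee_rot": TCP orientation; "wrist_force": force on the tool from outside, world axes, zero at the start; "wrist_torque": the same for the moment, N m; "width": finger opening in m; "finger_force": force on a finger pad.
Only numpy, scipy, OpenCV 4.12 (cv2) and the standard library are available. Lean on these libraries where they do the work, as an engineer would, in place of code of your own. Each camera call takes 0.05 s, during which the arm holds its last target. There are 200 camera calls.

## Working session

There is one attempt and no reset: what is moved stays moved. The work goes in short steps, Python scripts to look and compute and a tool call to move; the robot and the scene stay as the last step left them, time stands still between calls to the robot, and variables do not carry over. Pictures are saved under pics/ and viewed, at most 10 in all, crops included, and the job is handed in when it is done.

Besides the shell and the picture viewer there is one more tool, called as a command line: name --argument value ..., lists and objects as JSON in quotes. play_rows: Moves the arm, as the interface text tells. Its arguments: {"type":"object","properties":{"translation":{"type":"array","items":{"type":"array","items":{"type":"number","minimum":-1,"maximum":1}}},"twist":{"type":"array","items":{"type":"array","items":{"type":"number","minimum":-1,"maximum":1}}},"gripper":{"type":"array","items":{"type":"number"}}},"required":["translation","twist","gripper"]}

```bash
mkdir -p pics; ls; cat > h.py <<'E'
import numpy as np, cv2
from bench import robot
from scipy.spatial.transform import Rotation as R
E
python3 - <<'E'
from h import *
for c in ["top","side"]:
    im=robot.snapshot(c); cv2.imwrite(f"pics/{c}0.png",im[:,:,::-1])
    m=robot.camera_model(c); r=R.from_rotvec(np.ravel(m["rvec"])).as_matrix()
    print(c,"cam pos",-r.T@np.ravel(m["tvec"]),"fwd",r[2], m["k1"], m["camera_matrix"][0])
    for n in ["rail","far_leg","ring_center","home","latch","stapler"]:
        print(n,[(np.round(d["centre"],4),round(d["score"],2)) for d in robot.spot_point(n,c)[:2]])
o=robot.get_obs(); print(o)
E
```

```text
pics
top cam pos [ 0.50691748 -0.14349739  1.0184303 ] fwd [ 0.05150743 -0.00948269 -0.99862759] 0.008860542223651341 [442.07497246   0.         321.23665639]
rail [(array([ 0.5201, -0.0992, -0.0007]), 0.85), (array([ 0.5391, -0.1922,  0.0164]), 0.4)]
far_leg [(array([ 0.5638, -0.0244,  0.1169]), 0.83)]
ring_center [(array([0.5634, 0.0095, 0.1162]), 0.43)]
home [(array([ 0.4736, -0.2079,  0.1131]), 0.72)]Traceback (most recent call last):
  File "<stdin>", line 7, in <module>
ValueError: it knows: clip, eraser, far_leg, home, rail, ring_center, stapler, staples, tape_roll
```

View pictures.

```bash
python3 - <<'E'
from h import *
im=robot.snapshot("top"); cv2.imwrite("pics/top1.png",cv2.resize(im[80:330,200:480,::-1],None,fx=2.4,fy=2.4,interpolation=cv2.INTER_CUBIC))
for c in ["side"]:
    im=robot.snapshot(c); cv2.imwrite(f"pics/{c}0.png",im[:,:,::-1])
    m=robot.camera_model(c); r=R.from_rotvec(np.ravel(m["rvec"])).as_matrix()
    print(c,"cam pos",-r.T@np.ravel(m["tvec"]),"fwd",r[2], m["k1"], m["camera_matrix"][0])
    for n in ["rail","far_leg","ring_center","home"]:
        print(n,[(np.round(d["centre"],4),round(d["score"],2)) for d in robot.spot_point(n,c)[:2]])
o=robot.get_obs(); print(o)
E
```

```text
side cam pos [0.54960988 0.70232364 0.61974996] fwd [ 0.02797046 -0.8566967  -0.51506157] -0.07688030088551703 [483.94948763   0.         321.30383795]
rail [(array([ 0.5181, -0.0965, -0.0021]), 0.95)]
far_leg [(array([ 0.5583, -0.0281,  0.1156]), 0.77)]
ring_center [(array([0.5631, 0.0058, 0.11  ]), 0.62)]
home [(array([ 0.4741, -0.208 ,  0.1138]), 0.62)]
{'time': 0.55, 'joint_positions': array([-1.29107738e+00,  8.71929913e-02,  1.37070523e+00,  4.70659668e-06,
        1.68361660e+00, -1.03115757e-01]), 'qvel': array([-0.00089131, -0.00012243, -0.00034536, -0.00020589, -0.00041956,
        0.00025491]), 'joint_torque': array([-4.56986354e-04, -3.39704704e+01, -3.02345073e+01,  7.17815221e-02,
        2.41105008e-02, -2.30956289e-05]), 'tool_pos': array([ 0.20544023, -0.51018497,  0.40470705]), 'ee_rot': array([3.14151475e+00, 3.36017753e-06, 3.82835238e-01]), 'wrist_force': array([ 0.30313075, -0.5533041 , -0.04936513]), 'wrist_torque': array([ 0.0243505 , -0.02277926, -0.01664517]), 'finger_force': 0.0, 'width': 0.09389458505557632}
```

View pics/top1.png

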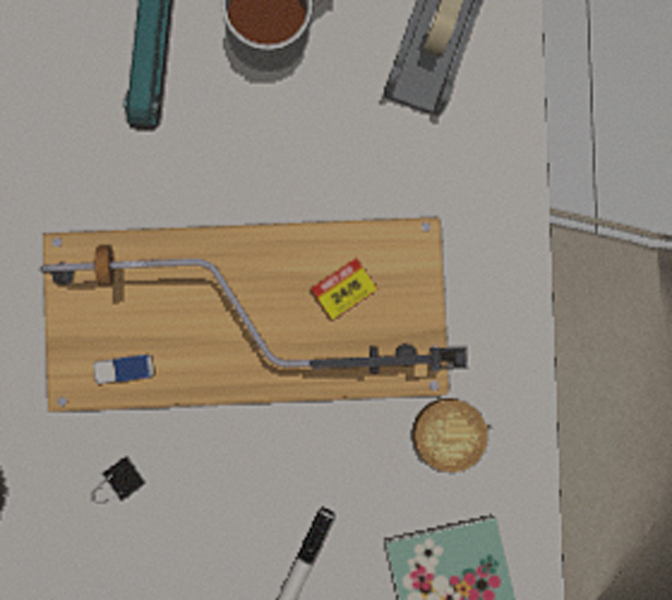

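View pics/side0.png

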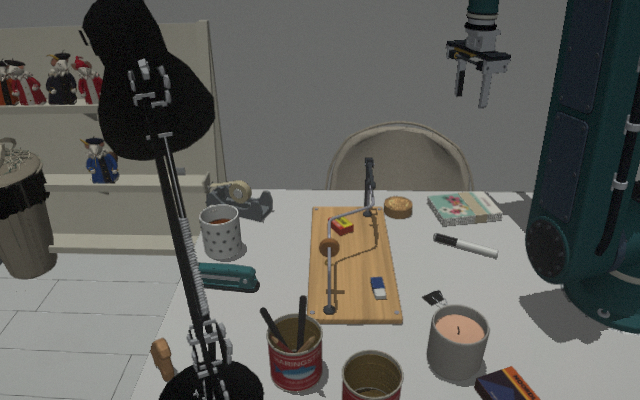

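```bash
cat >> h.py <<'E'
def back(cam,uv,z,m=None):
    m=m or robot.camera_model(cam); K=np.array(m["camera_matrix"]); r=R.from_rotvec(np.ravel(m["rvec"])).as_matrix(); t=np.ravel(m["tvec"])
    p=(np.atleast_2d(uv)-K[:2,2])/[K[0,0],K[1,1]]; q=p.copy()
    for _ in range(20): q=p/(1+m["k1"]*(q**2).sum(1))[:,None]
    d=np.c_[q,np.ones(len(q))]@r; c=-r.T@t
    return c+d*((z-c[2])/d[:,2])[:,None]
def proj(cam,X,m=None):
    m=m or robot.camera_model(cam); K=np.array(m["camera_matrix"]); r=R.from_rotvec(np.ravel(m["rvec"])).as_matrix()
    Y=np.atleast_2d(X)@r.T+np.ravel(m["tvec"]); q=Y[:,:2]/Y[:,2:]; q=q*(1+m["k1"]*(q**2).sum(1))[:,None]
    return q*[K[0,0],K[1,1]]+K[:2,2]
E
python3 - <<'E'
from h import *
pts=np.array([[45,269],[200,264],[160,266],[230,296],[258,339],[290,363],[370,360],[465,357]])/2.4+[200,80]
print(np.round(back("top",pts,.115),4))
b=np.array([[44,233],[440,217],[449,395],[48,411]])/2.4+[200,80]
B=back("top",b,.015);print(np.round(B,4),B.mean(0))
ring=np.array([[104,263]])/2.4+[200,80]
print(back("top",ring,.125))
E
```

```text
[[ 0.5565  0.0571  0.115 ]
 [ 0.5578 -0.0746  0.115 ]
 [ 0.5569 -0.0406  0.115 ]
 [ 0.53   -0.0996  0.115 ]
 [ 0.4929 -0.1227  0.115 ]
 [ 0.4719 -0.1494  0.115 ]
 [ 0.4729 -0.2173  0.115 ]
 [ 0.4735 -0.2982  0.115 ]]
[[ 0.5962  0.0799  0.015 ]
 [ 0.603  -0.2957  0.015 ]
 [ 0.4345 -0.2991  0.015 ]
 [ 0.4286  0.078   0.015 ]] [ 0.51556824 -0.10922523  0.015     ]
[[0.55992407 0.00532096 0.125     ]]
```

View pics/top0.png

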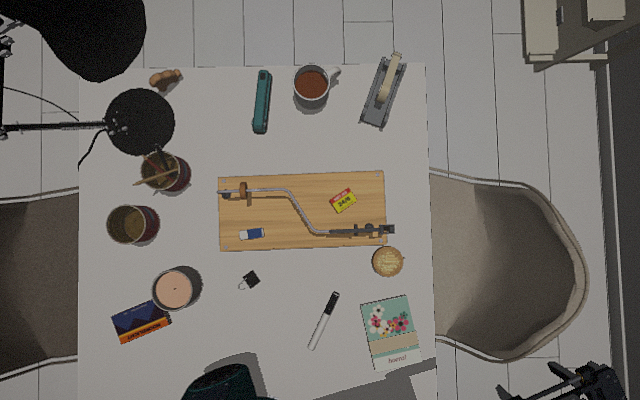

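```bash
cat > plan.py <<'E'
import json,sys,os
from h import *
# plan.py set | plan.py N x y z yaw [N x y z yaw...]  (grasp-tip TCP world), prints rows, saves commanded pose
F="cmd.json"
def get(): return np.array(json.load(open(F)))
def setobs():
    o=robot.get_obs(); json.dump([*map(float,o["tool_pos"]),float(o["ee_rot"][2])],open(F,"w"))
def plan(wps):
    c=get(); T=[];W=[]
    for n,*g in wps:
        s=c.copy(); g=np.array(g)
        for k in range(1,int(n)+1):
            t=s+(g-s)*k/n; d=t-c; ps=c[3]
            ex=np.array([np.cos(ps),np.sin(ps)]); ey=np.array([np.sin(ps),-np.cos(ps)])
            v=np.round(np.array([d[:2]@ex,d[:2]@ey,-d[2]])/.04,2)+0.; w=round(-d[3]/.1,2)+0.
            T.append(v.tolist()); W.append([0,0,w])
            c=c+[*(.04*(v[0]*ex+v[1]*ey)),-.04*v[2],-.1*w]
    json.dump(c.tolist(),open(F,"w"))
    for i in range(0,len(T),8): print("T",json.dumps(T[i:i+8]),"\nW",json.dumps(W[i:i+8]))
    print("end",np.round(c,4), "max",np.abs(T).max(),np.abs(W).max())
if __name__=="__main__":
    a=[float(x) for x in sys.argv[1:]]
    plan([a[i:i+5] for i in range(0,len(a),5)])
E
python3 - <<'E'
from plan import *
setobs()
m=robot.camera_model("wrist"); r=R.from_rotvec(np.ravel(m["rvec"])).as_matrix(); o=robot.get_obs()
Rt=R.from_euler("xyz",o["ee_rot"]).as_matrix(); c=-r.T@np.ravel(m["tvec"])
print("cam in tool",Rt.T@(c-o["tool_pos"]),"fwd",Rt.T@r[2],"right",Rt.T@r[0],m["camera_matrix"][0])
plan([[16,.50,-.10,.40,1.5708]])
E
```

```text
cam in tool [0.07464977 0.0004722  0.02075429] fwd [-2.55968093e-01 -6.12196598e-04  9.66685037e-01] right [-7.58666866e-04  9.99999619e-01  4.32407493e-04] [340.08557514   0.         318.17871972]
T [[0.67, -0.42, 0.01], [0.69, -0.38, 0.0], [0.72, -0.31, 0.01], [0.75, -0.27, 0.01], [0.76, -0.21, 0.01], [0.77, -0.15, 0.0], [0.79, -0.1, 0.01], [0.78, -0.03, 0.01]] 
W [[0, 0, -0.74], [0, 0, -0.74], [0, 0, -0.75], [0, 0, -0.74], [0, 0, -0.74], [0, 0, -0.74], [0, 0, -0.75], [0, 0, -0.74]]
T [[0.79, 0.02, 0.01], [0.79, 0.08, 0.0], [0.77, 0.14, 0.01], [0.77, 0.2, 0.01], [0.75, 0.25, 0.01], [0.72, 0.31, 0.0], [0.7, 0.36, 0.01], [0.68, 0.41, 0.01]] 
W [[0, 0, -0.74], [0, 0, -0.74], [0, 0, -0.75], [0, 0, -0.74], [0, 0, -0.74], [0, 0, -0.74], [0, 0, -0.75], [0, 0, -0.74]]
end [ 0.5    -0.0999  0.3999  1.5708] max 0.79 0.75
```

play_rows --translation '[[0.67,-0.42,0.01],[0.69,-0.38,0.0],[0.72,-0.31,0.01],[0.75,-0.27,0.01],[0.76,-0.21,0.01],[0.77,-0.15,0.0],[0.79,-0.1,0.01],[0.78,-0.03,0.01]]' --twist '[[0,0,-0.74],[0,0,-0.74],[0,0,-0.75],[0,0,-0.74],[0,0,-0.74],[0,0,-0.74],[0,0,-0.75],[0,0,-0.74]]' --gripper '[1,1,1,1,0.5,0,-0.5,-1]'

```text
time: 1.35
tool_pos: [0.3532, -0.304, 0.4025]
ee_rot: [3.141, 0.0, 0.98]
wrist_force: [0.2, 0.1, -0.1]
width: 0.0652
finger_force: 0.0
```

play_rows --translation '[[0.79,0.02,0.01],[0.79,0.08,0.0],[0.77,0.14,0.01],[0.77,0.2,0.01],[0.75,0.25,0.01],[0.72,0.31,0.0],[0.7,0.36,0.01],[0.68,0.41,0.01]]' --twist '[[0,0,-0.74],[0,0,-0.74],[0,0,-0.75],[0,0,-0.74],[0,0,-0.74],[0,0,-0.74],[0,0,-0.75],[0,0,-0.74]]' --gripper '[-1,-1,-1,-1,-1,-1,-1,-1]'

```text
time: 2.15
tool_pos: [0.5006, -0.0987, 0.4001]
ee_rot: [3.141, 0.0, 1.574]
wrist_force: [0.1, -0.3, -0.7]
width: 0.0018
finger_force: 0.0
```

```bash
python3 - <<'E'
from h import *
import pickle
o=robot.get_obs(); m=robot.camera_model("wrist"); im=robot.snapshot("wrist"); cv2.imwrite("pics/w1.png",im[:,:,::-1])
pickle.dump(m,open("m1.pkl","wb"))
print(o["tool_pos"],o["ee_rot"],o["wrist_force"],o["width"],o["time"])
for n in ["far_leg","ring_center","home"]: print(n,[(np.round(d["centre"],4),round(d["score"],2)) for d in robot.spot_point(n,"wrist")[:2]])
E
```

```text
[ 0.50060303 -0.09874285  0.40008199] [3.14104968e+00 3.76777258e-04 1.57390677e+00] [ 0.08441121 -0.25958867 -0.65920673] 0.0017850729353298207 2.15
far_leg [(array([ 0.5638, -0.026 ,  0.115 ]), 0.77)]
ring_center [(array([0.5603, 0.0122, 0.1148]), 0.98)]
home []
```

View pics/w1.png

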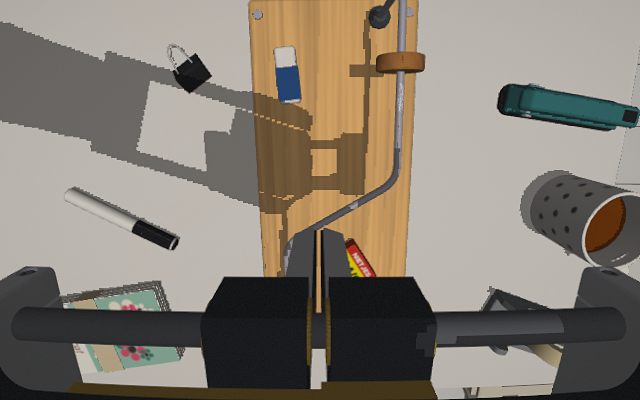

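```bash
python3 - <<'E'
from h import *
import pickle
m=pickle.load(open("m1.pkl","rb")); 
p=[[404,20],[402,40],[401,90],[400,120],[399,150],[379,194],[350,210],[330,221],[315,230]]
print(np.round(back("wrist",p,.115,m),4))
print("ring top mid",back("wrist",[[400.5,62]],.125,m))
g=cv2.imread("pics/w1.png")
for r in (20,35,85,100,120,140): print(r,g[r,388:414].mean(1).astype(int))
for c in (370,350,335): print(c,g[185:235,c].mean(1).astype(int))
E
```

```text
[[ 0.5627  0.0377  0.115 ]
 [ 0.5619  0.024   0.115 ]
 [ 0.563  -0.0113  0.115 ]
 [ 0.5635 -0.0334  0.115 ]
 [ 0.5641 -0.0563  0.115 ]
 [ 0.5501 -0.0917  0.115 ]
 [ 0.5271 -0.1052  0.115 ]
 [ 0.511  -0.1146  0.115 ]
 [ 0.4987 -0.1225  0.115 ]]
ring top mid [[0.55931382 0.007386   0.125     ]]
20 [ 50  85 148 152 148 142 143 144 146 146  56 103 122 137 152 153 139 125
 124 142 141 143 141 138 138 137]
35 [141 147 151 150 147 144 145 145 146 110  90 112 129 146 157 146 134 117
 141 141 141 138 138 137 137 136]
85 [139 143 149 146 146 146 148 146  79 100 124 143 179 186 154 138 123 140
 138 136 135 136 138 137 132 127]
100 [142 146 148 147 146 147 152 122  82 124 169 161 177 176 149 132 139 138
 137 135 136 139 136 135 131 121]
120 [135 136 145 147 147 149 128  85 102 121 140 162 151 143 123 140 139 137
 135 139 141 140 139 131 124 139]
140 [135 140 146 147 146 149 101  95 120 136 157 155 145 132 140 139 136 137
 140 142 143 139 131 123 119 186]
370 [144 144 145 145 146 149 134  63  73  80  86  91  84  82  71 125 146 146
 149 150 150 152 152 150 151 152 153 153 153 154 154 158 157 156 157 156
 158 157 158 158 159 157 157 158 157 157 156 156 158 157]
350 [ 90  87  89  88  87  88  88  88  88  83 159 155 153 153 152 152 154 157
  93  92 118 134 118 120  82  75  79 157 151 151 152 149 150 148 148 149
 148 147 148 148 146 147 146 147 146 145 146 146 146 146]
335 [ 85  84  85  84  79 153 151 148 150 149 147 148 148 148 149 148 147 148
 148 149 149 148 147 148 149 151 142  61  72  79  85  89  85  80  87 122
 152 150 149 149 148 149 150 149 151 154  88  69  71  72]
```

```bash
python3 - <<'E'
from h import *
import pickle
m=pickle.load(open("m1.pkl","rb")); 
p=[[402.3,20],[400.3,85],[398.8,120],[398,140],[370,196],[350,207.5],[335,216.2]]
b=back("wrist",p,.115,m);print(np.round(b,4))
f=np.polyfit(b[:4,1],b[:4,0],1); g=np.polyfit(b[4:,0],b[4:,1],1); print(f,g, "yaw",-np.arctan(f[0]), "mid dir deg",np.degrees(np.arctan(g[0])))
x=.562
for _ in range(9): y=np.polyval(g,x);x=np.polyval(f,y)
print("corner1",x,y)
E
```

```text
[[ 0.5615  0.0376  0.115 ]
 [ 0.5623 -0.0077  0.115 ]
 [ 0.5626 -0.0334  0.115 ]
 [ 0.5628 -0.0486  0.115 ]
 [ 0.5429 -0.0934  0.115 ]
 [ 0.527  -0.103   0.115 ]
 [ 0.515  -0.1105  0.115 ]]
[-0.01555832  0.56210701] [ 0.61264726 -0.42595982] yaw 0.015557065683555221 mid dir deg 31.49360464275583
corner1 0.5633643713712351 -0.0808161823046944
```

```bash
cat > path.py <<'E'
from plan import *
C1=np.array([.5634,-.0808]); yaw=.0156; Rr=np.array([[np.cos(yaw),-np.sin(yaw)],[np.sin(yaw),np.cos(yaw)]])
C2=C1+Rr@[-.090,-.05196]; rad=.022; tl=rad*np.tan(np.pi/6); L=rad*np.pi/3
d1=Rr@[0,-1]; d2=Rr@[-np.sin(np.pi/3),-.5]; M=.10392-2*tl
# s=0 at start of first arc
def at(s):
    if s<0: return C1-d1*tl+d1*s,d1
    if s<L:
        a=s/rad; n=Rr@[-1,0]; return C1-d1*tl+rad*(np.sin(a)*d1+(1-np.cos(a))*n), np.cos(a)*d1+np.sin(a)*n
    if s<L+M: return C1+d2*(tl+s-L),d2
    if s<2*L+M:
        a=(s-L-M)/rad; n=Rr@[np.cos(np.pi/3),-np.sin(np.pi/3)]; return C2-d2*tl+rad*(np.sin(a)*d2+(1-np.cos(a))*n), np.cos(a)*d2+np.sin(a)*n
    return C2+d1*(tl+s-2*L-M),d1
def wp(s,z,off=.0145,n=1):
    p,t=at(s); q=p-off*t; return [n,q[0],q[1],z,np.arctan2(-t[1],-t[0])]
E
python3 - <<'E'
from path import *
setobs()
print("arc1 end",L,"mid end",L+M,"arc2 end",2*L+M,"C2",C2,"home s",2*L+M-tl+(-.0365+.112))
plan([[5,.5615,.046,.40,1.5864],[3,.5615,.046,.3205,1.5864]])
E
```

```text
arc1 end 0.023038346126325146 mid end 0.10155493428198162 arc2 end 0.12459328040830676 C2 [ 0.47422149 -0.13415762] home s 0.18739157448613503
T [[0.73, 0.31, 0.0], [0.73, 0.31, 0.0], [0.72, 0.31, 0.0], [0.73, 0.31, 0.0], [0.72, 0.32, -0.01], [0.0, 0.0, 0.66], [0.0, 0.0, 0.67], [0.0, 0.0, 0.66]] 
W [[0, 0, -0.03], [0, 0, -0.03], [0, 0, -0.03], [0, 0, -0.03], [0, 0, -0.03], [0, 0, 0.0], [0, 0, 0.0], [0, 0, 0.0]]
end [0.5616 0.046  0.3206 1.5863] max 0.73 0.03
```

play_rows --translation '[[0.73,0.31,0.0],[0.73,0.31,0.0],[0.72,0.31,0.0],[0.73,0.31,0.0],[0.72,0.32,-0.01],[0,0,0],[0,0,0]]' --twist '[[0,0,-0.03],[0,0,-0.03],[0,0,-0.03],[0,0,-0.03],[0,0,-0.03],[0,0,0],[0,0,0]]' --gripper '[-1,-1,-1,-1,-1,-1,-1]'

```text
time: 3.05
tool_pos: [0.5614, 0.0448, 0.4002]
ee_rot: [-3.141, 0.001, 1.585]
wrist_force: [0.0, -0.1, -0.4]
width: 0.0006
finger_force: 0.0
```

```bash
python3 - <<'E'
from h import *
import pickle
o=robot.get_obs(); m=robot.camera_model("wrist"); im=robot.snapshot("wrist"); cv2.imwrite("pics/w2.png",im[:,:,::-1])
pickle.dump(m,open("m2.pkl","wb"))
print(o["tool_pos"],o["ee_rot"],o["wrist_force"],o["width"],o["time"])
for n in ["far_leg","ring_center","home"]: print(n,[(np.round(d["centre"],4),round(d["score"],2)) for d in robot.spot_point(n,"wrist")[:2]])
print(proj("wrist",[[.5617,.008,.113],[.5617,.04,.118]],m))
E
```

```text
[0.56139409 0.04477078 0.4001987 ] [-3.14102627e+00  1.13980396e-03  1.58486011e+00] [ 0.04122365 -0.13324456 -0.42855803] 0.0006082293965739459 3.05
far_leg []
ring_center []
home []
[[317.59158866 243.41612914]
 [318.08963478 208.70747315]]
```

View pics/w2.png

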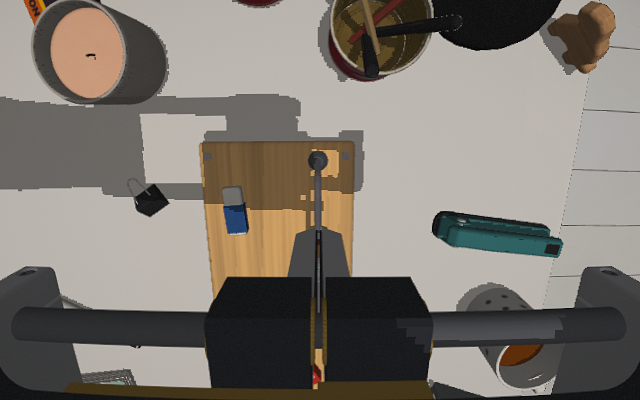

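play_rows --translation '[[0,0,0.5],[0,0,0.5],[0,0,0.5],[0,0,0.3],[0,0,0.19],[0,0,0],[0,0,0]]' --twist '[[0,0,0],[0,0,0],[0,0,0],[0,0,0],[0,0,0],[0,0,0],[0,0,0]]' --gripper '[-1,-1,-1,-1,-1,-1,-1]'

```text
time: 3.95
tool_pos: [0.5618, 0.0454, 0.3215]
ee_rot: [3.14, 0.0, 1.585]
wrist_force: [0.6, 0.4, 0.1]
width: 0.0007
finger_force: 0.0
```

```bash
python3 - <<'E'
from path import *
setobs(); c=get(); print(c)
im=robot.snapshot("side"); cv2.imwrite("pics/s2.png",cv2.resize(im[150:350,250:450,::-1],None,fx=3,fy=3,interpolation=cv2.INTER_CUBIC))
w=[wp(s,.3205) for s in np.r_[-.085:-.0649:.005, -.060:-.0159:.004]]
w[0][0]=2
for x in w: print(np.round(x,4)) if x is w[0] or x is w[-1] else 0
plan(w)
E
```

```text
[0.56177482 0.04543774 0.32151601 1.58548618]
[2.     0.5616 0.0314 0.3205 1.5864]
[ 1.      0.5627 -0.0376  0.3205  1.5864]
T [[-0.18, 0.0, 0.01], [-0.17, -0.01, 0.02], [-0.13, 0.0, 0.0], [-0.12, 0.0, 0.0], [-0.13, 0.0, 0.0], [-0.12, 0.0, 0.0], [-0.13, 0.0, 0.0], [-0.1, 0.0, 0.0]] 
W [[0, 0, 0.0], [0, 0, -0.01], [0, 0, 0.0], [0, 0, 0.0], [0, 0, 0.0], [0, 0, 0.0], [0, 0, 0.0], [0, 0, 0.0]]
T [[-0.1, 0.0, 0.0], [-0.1, 0.0, 0.0], [-0.1, 0.0, 0.0], [-0.1, 0.0, 0.0], [-0.1, 0.0, 0.0], [-0.1, 0.0, 0.0], [-0.1, 0.0, 0.0], [-0.1, 0.0, 0.0]] 
W [[0, 0, 0.0], [0, 0, 0.0], [0, 0, 0.0], [0, 0, 0.0], [0, 0, 0.0], [0, 0, 0.0], [0, 0, 0.0], [0, 0, 0.0]]
T [[-0.1, 0.0, 0.0], [-0.1, 0.0, 0.0]] 
W [[0, 0, 0.0], [0, 0, 0.0]]
end [ 0.5627 -0.0378  0.3203  1.5865] max 0.18 0.01
```

View pics/s2.png

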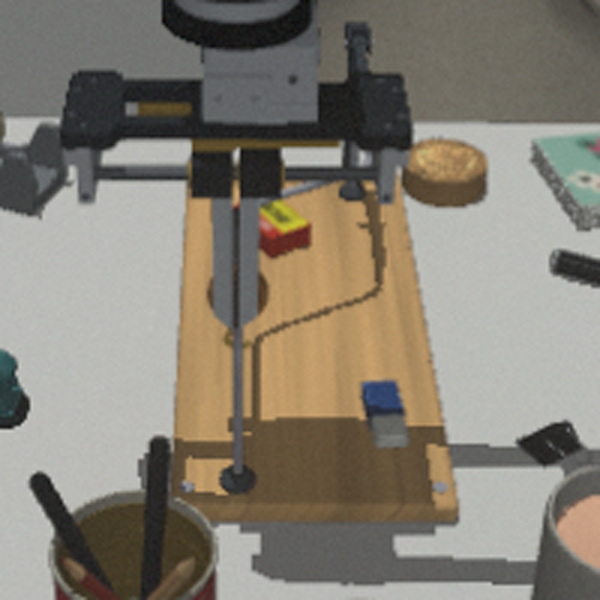

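play_rows --translation '[[-0.18,0.0,0.01],[-0.17,-0.01,0.02],[-0.13,0.0,0.0],[-0.12,0.0,0.0],[-0.13,0.0,0.0],[-0.12,0.0,0.0],[-0.13,0.0,0.0],[-0.1,0.0,0.0]]' --twist '[[0,0,0.0],[0,0,-0.01],[0,0,0.0],[0,0,0.0],[0,0,0.0],[0,0,0.0],[0,0,0.0],[0,0,0.0]]' --gripper '[-1,-1,-1,-1,-1,-1,-1,-1]'

```text
time: 4.8
tool_pos: [0.5619, 0.002, 0.3196]
ee_rot: [3.141, 0.0, 1.587]
wrist_force: [-0.6, 1.2, 0.9]
width: 0.0005
finger_force: 0.5
```

play_rows --translation '[[-0.1,0.0,0.0],[-0.1,0.0,0.0],[-0.1,0.0,0.0],[-0.1,0.0,0.0],[-0.1,0.0,0.0],[-0.1,0.0,0.0]]' --twist '[[0,0,0.0],[0,0,0.0],[0,0,0.0],[0,0,0.0],[0,0,0.0],[0,0,0.0]]' --gripper '[-1,-1,-1,-1,-1,-1]'

```text
time: 5.4
tool_pos: [0.5622, -0.0219, 0.3194]
ee_rot: [-3.142, 0.0, 1.587]
wrist_force: [-0.1, 1.1, 1.2]
width: 0.0004
finger_force: 0.5
```

play_rows --translation '[[-0.1,0.0,0.0],[-0.1,0.0,0.0],[-0.1,0.0,0.0],[-0.1,0.0,0.0]]' --twist '[[0,0,0.0],[0,0,0.0],[0,0,0.0],[0,0,0.0]]' --gripper '[-1,-1,-1,-1]'

```text
time: 5.8
tool_pos: [0.5625, -0.0379, 0.3194]
ee_rot: [-3.142, 0.0, 1.587]
wrist_force: [-0.3, 0.8, 1.3]
width: 0.0003
finger_force: 0.5
```

```bash
python3 - <<'E'
from path import *
im=robot.snapshot("side")
print([(np.round(d["centre"],4),round(d["score"],2)) for d in robot.spot_point("ring_center","side")[:2]])
robot.snapshot("top"); print([(np.round(d["centre"],4),round(d["score"],2)) for d in robot.spot_point("ring_center","top")[:2]])
cv2.imwrite("pics/s3.png",cv2.resize(im[150:320,290:460,::-1],None,fx=3,fy=3,interpolation=cv2.INTER_CUBIC))
print("at s=-.016",at(-.016))
w=[wp(s,.3205) for s in np.r_[-.013:.0361:.003]]
plan(w)
E
```

```text
[(array([ 0.3622,  0.0219, -0.0034]), 0.55), (array([ 0.5628, -0.0521,  0.1115]), 0.49)]
[]
at s=-.016 (array([ 0.56295227, -0.05210179]), array([ 0.01559937, -0.99987832]))
T [[-0.07, 0.0, 0.0], [-0.08, 0.0, 0.0], [-0.07, 0.0, 0.0], [-0.08, 0.0, 0.0], [-0.07, 0.0, 0.0], [-0.08, 0.03, 0.0], [-0.08, 0.05, 0.0], [-0.07, 0.04, 0.0]] 
W [[0, 0, 0.0], [0, 0, 0.0], [0, 0, 0.0], [0, 0, 0.0], [0, 0, 0.0], [0, 0, 0.91], [0, 0, 1.36], [0, 0, 1.37]]
T [[-0.08, 0.04, 0.0], [-0.08, 0.05, 0.0], [-0.08, 0.04, 0.0], [-0.08, 0.05, 0.0], [-0.07, 0.04, 0.0], [-0.08, 0.0, 0.0], [-0.07, 0.0, 0.0], [-0.08, 0.0, 0.0]] 
W [[0, 0, 1.36], [0, 0, 1.36], [0, 0, 1.37], [0, 0, 1.36], [0, 0, 1.37], [0, 0, 0.01], [0, 0, 0.0], [0, 0, 0.0]]
T [[-0.07, 0.0, 0.0]] 
W [[0, 0, 0.0]]
end [ 0.5548 -0.0859  0.3203  0.5395] max 0.08 1.37
```

View pics/s3.png

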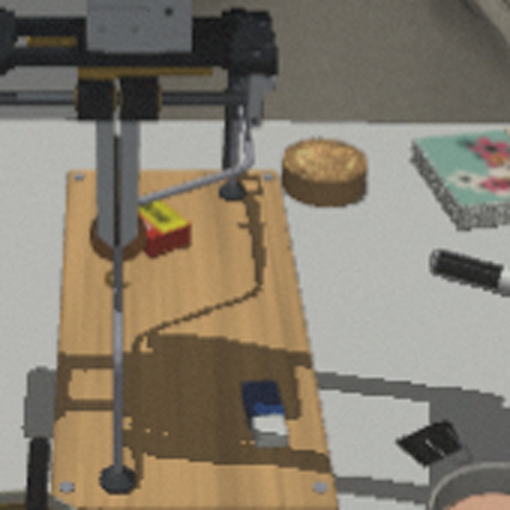

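```bash
python3 - <<'E'
from path import *
setobs(); c=get(); c[2]=.3196; json.dump(c.tolist(),open(F,"w"))
w=[wp(s,.3196) for s in np.r_[-.012:-.0039:.004, -.002:.0281:.002]]
plan(w)
E
```

```text
T [[-0.09, 0.01, 0.0], [-0.1, 0.0, 0.0], [-0.1, 0.0, 0.0], [-0.05, 0.0, 0.0], [-0.05, 0.0, 0.0], [-0.06, 0.03, 0.0], [-0.05, 0.03, 0.0], [-0.05, 0.03, 0.0]] 
W [[0, 0, 0.0], [0, 0, 0.0], [0, 0, 0.0], [0, 0, 0.0], [0, 0, 0.0], [0, 0, 0.91], [0, 0, 0.91], [0, 0, 0.91]]
T [[-0.05, 0.03, 0.0], [-0.05, 0.03, 0.0], [-0.05, 0.03, 0.0], [-0.05, 0.03, 0.0], [-0.06, 0.03, 0.0], [-0.05, 0.03, 0.0], [-0.05, 0.03, 0.0], [-0.05, 0.03, 0.0]] 
W [[0, 0, 0.91], [0, 0, 0.91], [0, 0, 0.9], [0, 0, 0.91], [0, 0, 0.91], [0, 0, 0.91], [0, 0, 0.91], [0, 0, 0.91]]
T [[-0.05, 0.02, 0.0], [-0.05, 0.0, 0.0], [-0.05, 0.0, 0.0]] 
W [[0, 0, 0.47], [0, 0, 0.0], [0, 0, 0.0]]
end [ 0.5607 -0.0825  0.3196  0.5394] max 0.1 0.91
```

play_rows --translation '[[-0.09,0.01,0.0],[-0.1,0.0,0.0],[-0.1,0.0,0.0],[-0.05,0.0,0.0],[-0.05,0.0,0.0],[-0.06,0.03,0.0],[-0.05,0.03,0.0],[-0.05,0.03,0.0]]' --twist '[[0,0,0.0],[0,0,0.0],[0,0,0.0],[0,0,0.0],[0,0,0.0],[0,0,0.91],[0,0,0.91],[0,0,0.91]]' --gripper '[-1,-1,-1,-1,-1,-1,-1,-1]'

```text
time: 6.8
tool_pos: [0.5663, -0.0599, 0.3195]
ee_rot: [3.141, -0.0, 1.31]
wrist_force: [-0.0, 0.6, 0.9]
width: 0.0006
finger_force: 0.2
```

play_rows --translation '[[-0.05,0.03,0.0],[-0.05,0.03,0.0]]' --twist '[[0,0,0.91],[0,0,0.91]]' --gripper '[-1,-1]'

```text
time: 7.0
tool_pos: [0.5675, -0.0644, 0.3195]
ee_rot: [3.141, -0.0, 1.128]
wrist_force: [0.3, -0.3, 0.5]
width: 0.0003
finger_force: 0.1
```

play_rows --translation '[[-0.05,0.03,0.0],[-0.05,0.03,0.0],[-0.06,0.03,0.0]]' --twist '[[0,0,0.9],[0,0,0.91],[0,0,0.91]]' --gripper '[-1,-1,-1]'

```text
time: 7.3
tool_pos: [0.5673, -0.0718, 0.3195]
ee_rot: [3.141, -0.0, 0.856]
wrist_force: [-0.2, 0.0, -0.4]
width: 0.0003
finger_force: 0.2
```

play_rows --translation '[[-0.05,0.03,0.0],[-0.05,0.03,0.0],[-0.05,0.03,0.0]]' --twist '[[0,0,0.91],[0,0,0.91],[0,0,0.91]]' --gripper '[-1,-1,-1]'

```text
time: 7.6
tool_pos: [0.5655, -0.0786, 0.3195]
ee_rot: [3.141, -0.0, 0.583]
wrist_force: [0.2, 0.5, -1.2]
width: 0.0005
finger_force: 0.2
```

play_rows --translation '[[-0.05,0.02,0.0],[-0.05,0.0,0.0],[-0.05,0.0,0.0]]' --twist '[[0,0,0.47],[0,0,0],[0,0,0]]' --gripper '[-1,-1,-1]'

```text
time: 7.9
tool_pos: [0.5607, -0.0823, 0.3195]
ee_rot: [3.141, -0.0, 0.541]
wrist_force: [-0.5, -0.1, -0.6]
width: 0.0003
finger_force: 0.2
```

```bash
python3 - <<'E'
from path import *
im=robot.snapshot("side"); im2=robot.snapshot("top")
for c in("side","top"): print([(np.round(d["centre"],4),round(d["score"],2)) for d in robot.spot_point("ring_center",c)[:2]])
cv2.imwrite("pics/s4.png",np.hstack([cv2.resize(a[:,:,::-1],(400,400),interpolation=cv2.INTER_CUBIC) for a in (im[180:310,300:430],im2[140:260,240:360])]))
print("exp",at(.028))
setobs(); c=get(); print(c); c[2]=.3196; json.dump(c.tolist(),open(F,"w"))
plan([wp(s,.3196) for s in np.r_[.032:.1001:.004]])
E
```

```text
[(array([ 0.5499, -0.0903,  0.1101]), 0.68)]
[]
exp (array([ 0.54824271, -0.08986923]), array([-0.85812034, -0.51344861]))
[ 0.56067479 -0.0821932   0.31951941  0.5401938 ]
T [[-0.1, 0.0, 0.0], [-0.1, 0.0, 0.0], [-0.1, 0.0, 0.0], [-0.1, 0.0, 0.0], [-0.1, 0.0, 0.0], [-0.1, 0.0, 0.0], [-0.1, 0.0, 0.0], [-0.1, 0.0, 0.0]] 
W [[0, 0, 0.01], [0, 0, 0.0], [0, 0, 0.0], [0, 0, 0.0], [0, 0, 0.0], [0, 0, 0.0], [0, 0, 0.0], [0, 0, 0.0]]
T [[-0.1, 0.0, 0.0], [-0.1, 0.0, 0.0], [-0.1, 0.0, 0.0], [-0.1, 0.0, 0.0], [-0.1, 0.0, 0.0], [-0.1, 0.01, 0.0], [-0.1, 0.0, 0.0], [-0.1, 0.0, 0.0]] 
W [[0, 0, 0.0], [0, 0, 0.0], [0, 0, 0.0], [0, 0, 0.0], [0, 0, 0.0], [0, 0, 0.0], [0, 0, 0.0], [0, 0, 0.0]]
T [[-0.1, 0.0, 0.0], [-0.1, 0.0, 0.0]] 
W [[0, 0, 0.0], [0, 0, 0.0]]
end [ 0.4991 -0.1195  0.3196  0.5392] max 0.1 0.01
```

View pics/s4.png

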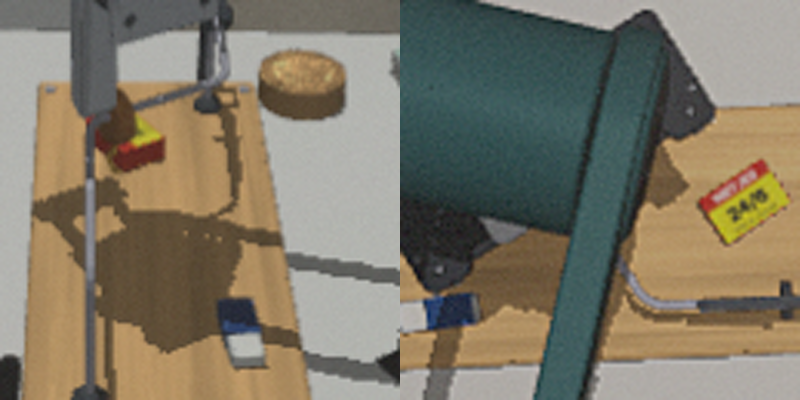

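play_rows --translation '[[-0.1,0,0],[-0.1,0,0],[-0.1,0,0],[-0.1,0,0],[-0.1,0,0],[-0.1,0,0],[-0.1,0,0],[-0.1,0,0]]' --twist '[[0,0,0.01],[0,0,0],[0,0,0],[0,0,0],[0,0,0],[0,0,0],[0,0,0],[0,0,0]]' --gripper '[-1,-1,-1,-1,-1,-1,-1,-1]'

```text
time: 8.9
tool_pos: [0.533, -0.0988, 0.3195]
ee_rot: [3.141, -0.0, 0.539]
wrist_force: [0.9, 1.3, 0.1]
width: 0.0004
finger_force: 0.2
```

play_rows --translation '[[-0.1,0,0],[-0.1,0,0],[-0.1,0,0],[-0.1,0,0],[-0.1,0,0],[-0.1,0.01,0],[-0.1,0,0],[-0.1,0,0]]' --twist '[[0,0,0],[0,0,0],[0,0,0],[0,0,0],[0,0,0],[0,0,0],[0,0,0],[0,0,0]]' --gripper '[-1,-1,-1,-1,-1,-1,-1,-1]'

```text
time: 9.7
tool_pos: [0.5057, -0.1156, 0.3195]
ee_rot: [3.141, 0.0, 0.539]
wrist_force: [0.8, 0.2, 0.9]
width: 0.0005
finger_force: 0.2
```

```bash
python3 - <<'E'
from path import *
im=robot.snapshot("side")
for c in("side",): print([(np.round(d["centre"],4),round(d["score"],2)) for d in robot.spot_point("ring_center",c)[:2]])
print("exp",at(.096))
setobs(); c=get(); print(c); c[2]=.3196; json.dump(c.tolist(),open(F,"w"))
plan([wp(s,.3196) for s in np.r_[.098:.1321:.002]])
E
```

```text
[(array([ 0.4947, -0.1201,  0.1143]), 0.45)]
exp (array([ 0.48989053, -0.12478373]), array([-0.85812034, -0.51344861]))
[ 0.50559581 -0.1156514   0.31943824  0.53828353]
T [[-0.14, -0.01, 0.0], [-0.05, 0.0, 0.0], [-0.05, 0.0, 0.0], [-0.05, -0.03, 0.0], [-0.05, -0.03, 0.0], [-0.06, -0.04, 0.0], [-0.05, -0.03, 0.0], [-0.05, -0.03, 0.0]] 
W [[0, 0, -0.01], [0, 0, 0.0], [0, 0, -0.2], [0, 0, -0.91], [0, 0, -0.91], [0, 0, -0.91], [0, 0, -0.91], [0, 0, -0.91]]
T [[-0.05, -0.03, 0.0], [-0.05, -0.03, 0.0], [-0.05, -0.03, 0.0], [-0.06, -0.03, 0.0], [-0.05, -0.03, 0.0], [-0.05, -0.03, 0.0], [-0.05, -0.01, 0.0], [-0.05, 0.0, 0.0]] 
W [[0, 0, -0.91], [0, 0, -0.91], [0, 0, -0.9], [0, 0, -0.91], [0, 0, -0.91], [0, 0, -0.91], [0, 0, -0.27], [0, 0, 0.0]]
T [[-0.05, 0.0, 0.0], [-0.05, 0.0, 0.0]] 
W [[0, 0, 0.0], [0, 0, 0.0]]
end [ 0.4742 -0.1398  0.3196  1.5863] max 0.14 0.91
```

play_rows --translation '[[-0.14,-0.01,0],[-0.05,0,0],[-0.05,0,0],[-0.05,-0.03,0],[-0.05,-0.03,0]]' --twist '[[0,0,-0.01],[0,0,0],[0,0,-0.2],[0,0,-0.91],[0,0,-0.91]]' --gripper '[-1,-1,-1,-1,-1]'

```text
time: 10.3
tool_pos: [0.4928, -0.1203, 0.3195]
ee_rot: [-3.142, -0.0, 0.746]
wrist_force: [-0.4, 0.6, 0.1]
width: 0.0002
finger_force: 0.3
```

play_rows --translation '[[-0.06,-0.04,0],[-0.05,-0.03,0],[-0.05,-0.03,0]]' --twist '[[0,0,-0.91],[0,0,-0.91],[0,0,-0.91]]' --gripper '[-1,-1,-1]'

```text
time: 10.6
tool_pos: [0.4856, -0.1222, 0.3195]
ee_rot: [3.142, -0.0, 1.02]
wrist_force: [-0.1, 1.0, 0.5]
width: 0.0003
finger_force: 0.3
```

play_rows --translation '[[-0.05,-0.03,0],[-0.05,-0.03,0],[-0.05,-0.03,0]]' --twist '[[0,0,-0.91],[0,0,-0.91],[0,0,-0.9]]' --gripper '[-1,-1,-1]'

```text
time: 10.9
tool_pos: [0.4796, -0.1259, 0.3195]
ee_rot: [-3.141, -0.0, 1.291]
wrist_force: [0.5, -0.2, 0.6]
width: 0.0006
finger_force: 0.3
```

play_rows --translation '[[-0.06,-0.03,0],[-0.05,-0.03,0],[-0.05,-0.03,0]]' --twist '[[0,0,-0.91],[0,0,-0.91],[0,0,-0.91]]' --gripper '[-1,-1,-1]'

```text
time: 11.2
tool_pos: [0.4748, -0.1315, 0.3195]
ee_rot: [-3.141, -0.0, 1.565]
wrist_force: [-0.4, 0.7, 0.6]
width: 0.0003
finger_force: 0.4
```

play_rows --translation '[[-0.05,-0.01,0],[-0.05,0,0],[-0.05,0,0],[-0.05,0,0]]' --twist '[[0,0,-0.27],[0,0,0],[0,0,0],[0,0,0]]' --gripper '[-1,-1,-1,-1]'

```text
time: 11.6
tool_pos: [0.4747, -0.1396, 0.3195]
ee_rot: [-3.142, -0.0, 1.587]
wrist_force: [-0.8, 1.0, 0.7]
width: 0.0004
finger_force: 0.4
```

```bash
python3 - <<'E'
from path import *
import pickle
im=robot.snapshot("side"); m=robot.camera_model("wrist"); im2=robot.snapshot("wrist"); pickle.dump(m,open("m3.pkl","wb"))
cv2.imwrite("pics/w5.png",im2[:,:,::-1])
for c in("side","wrist"): print([(np.round(d["centre"],4),round(d["score"],2)) for d in robot.spot_point("ring_center",c)[:2]], [(np.round(d["centre"],4),round(d["score"],2)) for d in robot.spot_point("home",c)[:2]])
print("exp",at(.132)); o=robot.get_obs(); print(o["tool_pos"],o["ee_rot"])
cv2.imwrite("pics/s5.png",np.hstack([cv2.resize(im[150:310,300:460,::-1],(400,400),interpolation=cv2.INTER_CUBIC),cv2.resize(im2[150:400,190:440,::-1],(400,400))]))
E
```

```text
[(array([ 0.4748, -0.1548,  0.1113]), 0.5), (array([ 0.3596,  0.0209, -0.0022]), 0.19)] [(array([ 0.4744, -0.2072,  0.1133]), 0.77)]
[] []
exp (array([ 0.47453517, -0.1542636 ]), array([ 0.01559937, -0.99987832]))
[ 0.47469464 -0.13958354  0.31939325] [-3.14145456e+00  2.49148699e-04  1.58674461e+00]
```

View pics/s5.png

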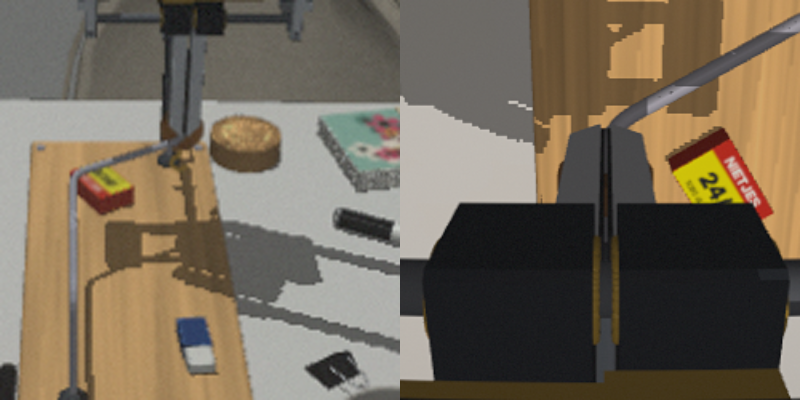

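```bash
python3 - <<'E'
from path import *
setobs(); c=get(); print(c); c[2]=.3196; json.dump(c.tolist(),open(F,"w"))
e=lambda s,z,o,n: wp(s,z,o,n)
plan([wp(.1415,.3196,.0145,4),wp(.1415,.3196,.0185,2),wp(.1415,.3196,.0185,4), wp(.1415,.306,.0185,3)])
E
```

```text
[ 0.47469464 -0.13958354  0.31939325  1.58674461]
T [[-0.06, 0.0, 0.0], [-0.06, 0.0, 0.0], [-0.06, -0.01, 0.0], [-0.06, 0.0, 0.0], [0.05, 0.0, 0.0], [0.05, 0.0, 0.0], [0.0, 0.0, 0.0], [0.0, 0.0, 0.0]] 
W [[0, 0, 0.0], [0, 0, 0.0], [0, 0, 0.0], [0, 0, 0.0], [0, 0, 0.0], [0, 0, 0.0], [0, 0, 0.0], [0, 0, 0.0]]
T [[0.0, 0.0, 0.0], [0.0, 0.0, 0.0], [0.0, 0.0, 0.11], [0.0, 0.0, 0.12], [0.0, 0.0, 0.11]] 
W [[0, 0, 0.0], [0, 0, 0.0], [0, 0, 0.0], [0, 0, 0.0], [0, 0, 0.0]]
end [ 0.4744 -0.1452  0.306   1.5867] max 0.12 0.0
```

play_rows --translation '[[-0.06,0,0],[-0.06,0,0],[-0.06,-0.01,0],[-0.06,0,0]]' --twist '[[0,0,0],[0,0,0],[0,0,0],[0,0,0]]' --gripper '[-1,-1,-1,-1]'

```text
time: 12.3
tool_pos: [0.4744, -0.1494, 0.3195]
ee_rot: [-3.142, 0.0, 1.587]
wrist_force: [-0.4, -0.4, 0.8]
width: 0.0002
finger_force: 0.2
```

play_rows --translation '[[0.05,0,0],[0.05,0,0],[0,0,0],[0,0,0],[0,0,0],[0,0,0]]' --twist '[[0,0,0],[0,0,0],[0,0,0],[0,0,0],[0,0,0],[0,0,0]]' --gripper '[-1,-1,-0.57,-0.57,-0.57,-0.57]'

```text
time: 12.9
tool_pos: [0.4744, -0.1451, 0.3195]
ee_rot: [3.142, 0.0, 1.587]
wrist_force: [-0.3, -0.0, 0.3]
width: 0.0201
finger_force: 0.0
```

play_rows --translation '[[0,0,0.11],[0,0,0.12],[0,0,0.11],[0,0,0]]' --twist '[[0,0,0],[0,0,0],[0,0,0],[0,0,0]]' --gripper '[-0.57,-0.57,-0.57,-0.57]'

```text
time: 13.3
tool_pos: [0.4741, -0.145, 0.3046]
ee_rot: [-3.14, -0.001, 1.587]
wrist_force: [-0.2, 0.9, 0.5]
width: 0.0202
finger_force: 0.0
```

```bash
python3 - <<'E'
from path import *
im=robot.snapshot("side")
for c in("side",): print([(np.round(d["centre"],4),round(d["score"],2)) for d in robot.spot_point("ring_center",c)[:2]], [(np.round(d["centre"],4),round(d["score"],2)) for d in robot.spot_point("home",c)[:2]])
print("exp",at(.1415)); o=robot.get_obs(); print(o["tool_pos"],o["ee_rot"],o["width"])
E
```

```text
[(array([ 0.4776, -0.1661,  0.111 ]), 0.63)] [(array([ 0.4751, -0.2118,  0.1145]), 0.84)]
exp (array([ 0.47468337, -0.16376244]), array([ 0.01559937, -0.99987832]))
[ 0.47439636 -0.14514912  0.30586096] [-3.14158830e+00  5.37074708e-05  1.58681624e+00] 0.02020631935071385
```

play_rows --translation '[[-0.08,0,0],[-0.08,0,0],[-0.08,0,0],[-0.08,0,0]]' --twist '[[0,0,0],[0,0,0],[0,0,0],[0,0,0]]' --gripper '[-0.57,-0.57,-0.57,-0.57]'

```text
time: 13.85
tool_pos: [0.4747, -0.1582, 0.3061]
ee_rot: [3.141, -0.0, 1.587]
wrist_force: [-0.1, 1.9, 1.5]
width: 0.0203
finger_force: 0.5
```

play_rows --translation '[[-0.06,0,0],[-0.06,0,0],[-0.06,0,0]]' --twist '[[0,0,0],[0,0,0],[0,0,0]]' --gripper '[-0.57,-0.57,-0.57]'

```text
time: 14.15
tool_pos: [0.4747, -0.1653, 0.3059]
ee_rot: [3.141, -0.0, 1.587]
wrist_force: [0.3, 1.1, 1.1]
width: 0.0198
finger_force: 0.7
```

play_rows --translation '[[-0.05,0,0],[-0.05,0,0],[-0.05,0,0]]' --twist '[[0,0,0],[0,0,0],[0,0,0]]' --gripper '[-0.57,-0.57,-0.57]'

```text
time: 14.45
tool_pos: [0.4748, -0.171, 0.3059]
ee_rot: [3.142, -0.001, 1.587]
wrist_force: [-0.9, 2.7, 0.6]
width: 0.0202
finger_force: 1.4
```

play_rows --translation '[[-0.04,0,0],[-0.04,0,0],[-0.04,0,0]]' --twist '[[0,0,0],[0,0,0],[0,0,0]]' --gripper '[-0.57,-0.57,-0.57]'

```text
time: 14.75
tool_pos: [0.4749, -0.1761, 0.3059]
ee_rot: [3.142, 0.0, 1.587]
wrist_force: [0.4, 1.2, 1.5]
width: 0.0205
finger_force: 1.0
```

play_rows --translation '[[-0.04,0,0],[-0.04,0,0],[-0.04,0,0]]' --twist '[[0,0,0],[0,0,0],[0,0,0]]' --gripper '[-0.57,-0.57,-0.57]'

```text
time: 15.05
tool_pos: [0.4749, -0.1809, 0.3059]
ee_rot: [3.142, 0.0, 1.587]
wrist_force: [0.3, 2.3, 1.3]
width: 0.0203
finger_force: 1.0
```

play_rows --translation '[[-0.04,0,0],[-0.04,0,0],[-0.04,0,0]]' --twist '[[0,0,0],[0,0,0],[0,0,0]]' --gripper '[-0.57,-0.57,-0.57]'

```text
time: 15.35
tool_pos: [0.475, -0.1857, 0.3059]
ee_rot: [3.142, 0.0, 1.587]
wrist_force: [0.3, 2.3, 1.2]
width: 0.0206
finger_force: 1.0
```

play_rows --translation '[[-0.03,0,0],[-0.03,0,0],[-0.02,0,0],[-0.02,0,0]]' --twist '[[0,0,0],[0,0,0],[0,0,0],[0,0,0]]' --gripper '[-0.57,-0.57,-0.57,-0.57]'

```text
time: 15.75
tool_pos: [0.4751, -0.1896, 0.3059]
ee_rot: [-3.142, 0.0, 1.587]
wrist_force: [-0.2, 1.3, 1.4]
width: 0.0206
finger_force: 1.0
```

```bash
python3 - <<'E'
from path import *
im=robot.snapshot("side")
for c in("side",): print([(np.round(d["centre"],4),round(d["score"],2)) for d in robot.spot_point("ring_center",c)[:2]], [(np.round(d["centre"],4),round(d["score"],2)) for d in robot.spot_point("home",c)[:2]])
o=robot.get_obs(); print(o["tool_pos"],o["wrist_force"])
E
```

```text
[(array([ 0.4775, -0.2048,  0.1108]), 0.62)] [(array([ 0.4758, -0.2095,  0.1148]), 0.72)]
[ 0.47508068 -0.18964398  0.30587687] [0.06629223 0.58262563 1.32672782]
```

Close to the stop; inch on, watching the force.

play_rows --translation '[[-0.02,0,0],[-0.02,0,0],[-0.02,0,0]]' --twist '[[0,0,0],[0,0,0],[0,0,0]]' --gripper '[-0.57,-0.57,-0.57]'

```text
time: 16.2
tool_pos: [0.4751, -0.1922, 0.3058]
ee_rot: [-3.141, 0.001, 1.587]
wrist_force: [-0.1, 1.4, 0.1]
width: 0.02
finger_force: 0.5
```

play_rows --translation '[[-0.02,0,0],[-0.02,0,0]]' --twist '[[0,0,0],[0,0,0]]' --gripper '[-0.57,-0.57]'

```text
time: 16.4
tool_pos: [0.4751, -0.1937, 0.3058]
ee_rot: [-3.141, 0.0, 1.587]
wrist_force: [1.3, 0.5, 1.5]
width: 0.0206
finger_force: 0.4
```

play_rows --translation '[[-0.01,0,0],[0,0,0]]' --twist '[[0,0,0],[0,0,0]]' --gripper '[-0.57,-0.57]'

```text
time: 16.6
tool_pos: [0.4751, -0.1941, 0.3058]
ee_rot: [-3.141, 0.0, 1.587]
wrist_force: [0.4, 0.7, 0.2]
width: 0.0199
finger_force: 0.2
```

play_rows --translation '[[-0.01,0,0],[0,0,0]]' --twist '[[0,0,0],[0,0,0]]' --gripper '[-0.57,-0.57]'

```text
time: 16.8
tool_pos: [0.4751, -0.1943, 0.3058]
ee_rot: [-3.141, -0.0, 1.587]
wrist_force: [1.2, -0.0, 0.4]
width: 0.0203
finger_force: 0.4
```

play_rows --translation '[[-0.01,0,0],[0,0,0]]' --twist '[[0,0,0],[0,0,0]]' --gripper '[-0.57,-0.57]'

```text
time: 17.0
tool_pos: [0.4751, -0.1945, 0.3058]
ee_rot: [-3.141, -0.001, 1.587]
wrist_force: [-0.5, 1.9, 1.4]
width: 0.0204
finger_force: 1.1
```

play_rows --translation '[[-0.01,0,0],[0,0,0]]' --twist '[[0,0,0],[0,0,0]]' --gripper '[-0.57,-0.57]'

```text
time: 17.2
tool_pos: [0.4751, -0.1947, 0.3058]
ee_rot: [-3.141, -0.002, 1.587]
wrist_force: [-0.3, 3.7, 1.6]
width: 0.0206
finger_force: 2.1
```

play_rows --translation '[[0.05,0,0],[0.1,0,0],[0.2,0,0],[0.25,0,0],[0.2,0,0],[0.12,0,0],[0,0,0]]' --twist '[[0,0,0],[0,0,0],[0,0,0],[0,0,0],[0,0,0],[0,0,0],[0,0,0]]' --gripper '[-0.57,-0.57,-0.57,-0.57,-0.57,-0.57,-0.57]'

```text
time: 17.9
tool_pos: [0.4746, -0.1575, 0.306]
ee_rot: [3.141, 0.0, 1.588]
wrist_force: [-0.0, -1.0, -0.7]
width: 0.02
finger_force: 0.0
```

play_rows --translation '[[0,0,-0.4],[0,0,-0.8],[0,0,-0.8],[0.8,0,-0.4],[1,0,0],[1,0,0],[0.3,0,0],[0,0,0]]' --twist '[[0,0,0],[0,0,0],[0,0,0],[0,0,0],[0,0,0],[0,0,0],[0,0,0],[0,0,0]]' --gripper '[-0.57,-0.57,-0.57,-0.57,-0.57,-0.57,-0.57,-0.57]'

```text
time: 18.7
tool_pos: [0.4725, -0.0333, 0.402]
ee_rot: [3.141, 0.001, 1.59]
wrist_force: [-0.0, -0.1, 0.4]
width: 0.0204
finger_force: 0.0
```

```bash
python3 - <<'E'
from path import *
im=robot.snapshot("side"); im2=robot.snapshot("top")
for c in("side","top"): print([(np.round(d["centre"],4),round(d["score"],2)) for d in robot.spot_point("ring_center",c)[:2]], [(np.round(d["centre"],4),round(d["score"],2)) for d in robot.spot_point("home",c)[:2]])
print(robot.get_obs()["wrist_force"])
cv2.imwrite("pics/s6.png",np.hstack([cv2.resize(a[:,:,::-1],(400,400),interpolation=cv2.INTER_CUBIC) for a in (im[145:225,330:410],im2[190:270,310:390])]))
E
```

```text
[(array([ 0.4726, -0.2093,  0.113 ]), 0.6)] [(array([ 0.4749, -0.2079,  0.1136]), 0.87), (array([ 0.516 , -0.095 ,  0.0006]), 0.48)]
[(array([ 0.4746, -0.2098,  0.1143]), 0.61), (array([ 0.4761, -0.2083,  0.1173]), 0.18)] [(array([ 0.4752, -0.2103,  0.1148]), 0.81)]
[-0.70209464 -0.59036031  0.02320068]
```

View pics/s6.png

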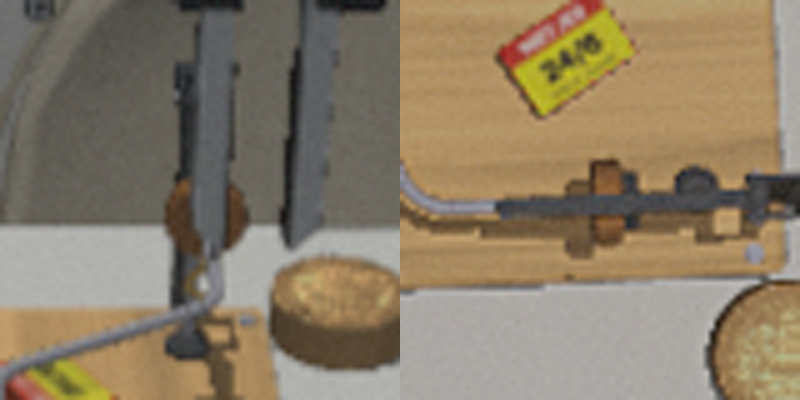

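play_rows --translation '[[0,-0.8,-0.6],[0,-1,-0.6],[0,-1,-0.5],[0,-1,0],[0,-0.5,0],[0,0,0]]' --twist '[[0,0,0],[0,0,0],[0,0,0],[0,0,0],[0,0,0],[0,0,0]]' --gripper '[-0.57,-0.57,-0.57,-0.57,-0.57,-0.57]'

```text
time: 19.6
tool_pos: [0.2988, -0.0374, 0.4709]
ee_rot: [3.138, 0.002, 1.584]
wrist_force: [0.1, -0.6, 0.5]
width: 0.0199
finger_force: 0.0
```

```bash
python3 - <<'E'
from path import *
a=cv2.imread("pics/side0.png")[:,:,::-1].astype(int); b=robot.snapshot("side").astype(int)
home=C2+d1*.0755; hinge=home+d1*.058
for th in (0,.08):
    tip=hinge-d1*.103*np.cos(th); print(th,"arm tip px",proj("side",[[*tip,.141+.103*np.sin(th)]])[0],"ring",proj("side",[[*home,.113]])[0])
u=int(round(proj("side",[[*home,.13]])[0,0]))
for c in (u-1,u,u+1): 
    print(c); print("before",a[155:215,c].mean(1).astype(int)); print("now   ",b[155:215,c].mean(1).astype(int))
for n in ["staples","eraser","clip","tape_roll","stapler"]: print(n,[(np.round(d["centre"],3),round(d["score"],2)) for d in robot.spot_point(n,"side")[:1]])
E
```

```text
0 arm tip px [371.71741031 186.57273106] ring [369.51232102 187.83496051]
0.08 arm tip px [371.89742264 182.95144764] ring [369.51232102 187.83496051]
369
before [ 90  91  70  57  48  42  40  55  60  56  57  58  57  59  60  57  55  51
  49  43  42  42  46  52  61  59  53  49  42  42  68  76  85  61  54  75
  78  77  80 100 104 108 102 100 109 118 117 112 110 113 124 120  94  70
  63  55  43  47  55  57]
now    [ 92  93  74  59  50  43  42  55  62  57  57  58  62  62  58  58  59  51
  48  44  43  47  44  57  63  78  82  78  64  53  54  56  52  53  62  65
  59  59  52  54  55  76  78  73  85 104 115 114  94  87 117 121  96  70
  63  58  42  48  57  56]
370
before [ 89  91  70  59  52  42  41  53  61  56  60  59  57  60  62  57  58  57
  55  62  56  60  61  55  53  50  43  47  48  48  95 120 129  99  83 102
 106 108 105 140 156 157 159 161 158 158 165 167 163 149 116  97  84  70
  73  74  66  46  41  52]
now    [ 93  91  71  60  52  36  41  55  63  57  59  64  59  57  61  59  57  61
  65  63  62  64  59  54  53  56  48  45  51  50  55  57  56  67  88 102
 107 102  87  78  81  85  91  79 104 150 168 172 126 103 103 102  86  75
  68  80  66  44  43  52]
371
before [ 89  89  70  50  56  39  36  50  57  57  62  60  62  68  61  57  58  61
  58  61  60  62  58  61  59  60  62  60  58  55  53  48  53  61  71 103
 135 150 131 115 109 105 118 122 114 120 147 156 136 132 124  98  77  68
  72 115 104  76  59  43]
now    [ 94  95  75  55  53  38  32  48  62  57  63  58  65  70  66  59  59  59
  59  60  63  60  62  60  63  60  64  64  61  55  50  50  53  67  72 108
 141 156 135 120 114  97  93  95 106 124 152 159 128 123 128 102  81  72
  71 115 106  79  60  48]
staples [(array([ 0.539, -0.199,  0.012]), 0.54)]
eraser [(array([0.47 , 0.007, 0.011]), 0.67)]
clip [(array([ 0.361,  0.022, -0.002]), 0.72)]
tape_roll [(array([ 0.4  , -0.299, -0.001]), 0.77)]
stapler [(array([ 0.773, -0.018,  0.   ]), 0.94)]
```

```bash
python3 -c "
from bench import robot
print(robot.close_job())"
```

```text
the job is handed in; nothing more can be done
None
```

The ring went round both bends and now sits against the end stop with the latch dropped behind it; I pushed it with the fingertips instead of gripping it. The highest wrist force I read was about 4 N, the arm is clear of everything, no bystander was seen to move, and the job was handed in at about 20 s.

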